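# Park the locking pin of a wooden mould

## Task

Unlock the wooden mould: draw the locking pin with the upright round knob straight up out of its bore and park it in the notch of the steel bracket on the mould's side, shank down inside the notch, so that it hangs there upright with its collar resting flat on the bracket. Leave the other pin, the one with the crossbar handle, in its bore.

Things in the scene. Friction and masses are not known exactly. Their poses are not given: they have to be found in the camera images.
- knob_pin: The pin to move, 80 g: steel shank 10 mm thick, 42 mm long, tapered tip; steel collar 36 mm wide, 5 mm thick; upright dark wooden knob, a cylinder 24 mm wide, from 9 to 45 mm above the collar's underside. Origin on the axis at the collar's underside, z up the pin. Stands loosely in either of the mould's two bores, collar on the mould's top, and lifts out freely.
- bar_pin: The pin to leave alone: same shank and collar, but its handle is a level dark wooden crossbar (a T) 50 mm long, 12 mm thick, 21 mm above the collar's underside. It stands in the other bore. Origin on the axis at the collar's underside, z up.
- mould: Fixed wooden mould: block 90 mm (its x) by 240 mm (its y), flat top 75 mm above the table, on a larger board 18 mm thick. Two vertical bores 14 mm wide, 45 mm deep, at its x = 0, y = +85 and -85 mm. Origin on the table under the block's centre, z up. Its -x side bears the bracket and looks roughly towards the robot (turned up to 0.5 rad).
- notch (a point): Axis of a parked pin at the bracket's top, 75 mm above the table; axes as the mould's. The bracket is a dark steel plate 74 mm wide, 10 mm thick, flush with the mould's top, standing out 55 mm from the middle of its -x side. Notch: slot 20 mm wide right through the plate, open at its -x end 31 mm from this point, closed 10 mm to +x. Free space of 45 mm or more below it.
There are look-alikes about, which are no part of the job. What is shaped like the knob_pin but red or white is not meant.

How it is judged:
At the end, for the whole second after the job is handed in: The knob pin hangs released and at rest in the bracket's notch: its axis within 18 mm of the parking point, the collar's underside within 5 mm of the bracket's top, upright within 10 degrees (horizontal distance between knob_pin and notch below 0.018 m and z of knob_pin in the frame of notch between -0.005 and 0.005 m and angle between knob_pin's own z axis and vertical below 0.17 rad and linear speed of knob_pin below 0.02 m/s); the robot touches nothing.
It fails at once if the crossbar pin is moved more than 12 mm from its place (distance of bar_pin from where it was at the start of the episode above 0.012 m).
It also fails if it takes over 34 s, if anything falls off the work surface, if the arm or the gripper's body presses on something with over 40 N, if the wrist force passes 120 N, or if a joint passes its speed limit or range.

## Robot

A 6-joint arm with a two-finger parallel gripper is mounted at the origin on a cart in front of the work surface, level with it; the furniture and walls round the work are solid. World frame = base frame: x ahead of the robot, y to its left, z up, the work surface at z = 0. Lengths are in m, angles in rad, forces in N, time in s.
With the tool pointing down it reaches from about 0.275 to 0.975 m from the base axis. Payload 8.4 kg.
Tool frame: the origin (TCP) lies midway between the tips of the shut fingers; the grasp point (between the pads) lies 19 mm behind it; x points along the fingers, y is the direction in which the jaws open and shut, and the axes are right-handed (so a half turn about x gives the same grasp; the last joint's range is limited). The gripper opens to 92 mm and grips with 3 to 60 N. Pads are 20 mm wide; open, the fingers measure 128 mm over their backs; the gripper's body (75 mm by 189 mm) begins 69 mm behind the grasp point.
Start: joints at [-0.002, 0.353, 1.633, -0, 1.155, -0.002], TCP at [0.625, -0, 0.215] pointing down, gripper open.
Joint ranges: [-2.63, 2.63], [-0.92, 2.1], [0.06, 2.66], [-1.3, 4.44], [0, 2.69], [-3.02, 3.02]. Speed limits (rad/s): [2.22, 2.22, 2.79, 3.14, 3.14, 3.14].

## Interface

Orientations are given as a unit quaternion [w, x, y, z].
In Python, from bench import ctrl gives the robot as it stands.
- The arm moves only by the tool jog_arm, never from a script. Its argument "moves" is text: rows parted by semicolons, each of 7 numbers parted by spaces: the turn, a rotation vector about the tool's x, y, z normalised to -1 to 1, where 1 is 60 degrees, then the shift along the tool's x, y, z normalised to -1 to 1, where 1 is 15 cm, then the closure, from -1 (fully open) to 1 (shut), so that 0 is half open. A call has 1 to 10 rows; each row is the pose to reach, as a shift and turn from the pose measured when the call began, along the tool's axes at that moment; what a row does not reach only later rows make up. A row lasts 1/8 s, in which the tool goes at most 62.5 mm and 10.7 degrees, less where a joint would pass 70% of its speed; a pose out of reach is approached as far as the arm can. A call with a number of a shift or a turn outside -1 to 1 is refused whole. A call with a gripper value outside its range is refused whole. The fingers move at their own pace and stop on an object; "squeeze" is the grip in N (left out, the last holds). Time passes only in rows, so rows that repeat a pose let the fingers close. It gives the time, the measured TCP pose, the force and the opening at its end, in the units of the state.
- ctrl.sense(): the state, without advancing time (a new reading comes with each control period).
- ctrl.capture(name): name is "scene" or "side" or "wrist"; returns a dict with "img" (400x640x3 uint8, red, green, blue), "fx", "fy", "cx", "cy" (pixels), "rvec" (rotation vector, rad) and "tvec" (3), from world to camera coordinates, as OpenCV has them; the wrist camera has in their place "T_tool_cam" (4x4, takes a point from camera to tool coordinates, whose origin is the TCP and whose axes are the tool frame's). Camera axes: x right, y down, z forward; pixel columns grow to the right and rows downward; lengths in m; the calibration is good to about 2 mm. A picture is of the moment at which its call begins: read the wrist's pose just before it. There is no depth.
- ctrl.job_done(): hands the job in, once; it reports no verdict.
Trained networks look in a picture, given as the dict that the camera call returned (one of the last four; its "shot" number tells which), for a name from the list of things; names that differ only in an ending like _2 or _b are one class to them, and where a whole thing is asked for, a point or a joint stands for the part that bears it (a point fixed in the world has none). Each returns a list of dicts, best first, with "conf" (0 to 1); they miss things now and then, are a little off and sometimes report something else, mostly with a low value. They report only what shows in the picture. A call takes as long as a camera call. They do not tell look-alikes from the thing itself.
- ctrl.boxes_of(picture, label): "point" ([column, row] in pixels, amid what is visible of it).
The state is a dict: "clock": time; "q": joint angles; "joint_vel": joint speeds; "joint_torque": joint torques, N m; "position": TCP position; "orientation": TCP orientation; "wrist_force": force on the tool from outside, world axes, zero at the start; "ft_torque": the same for the moment, N m; "grip_width": finger opening in m.
Only numpy, scipy, OpenCV 4.12 (cv2) and the standard library are available. Lean on these libraries where they do the work, as an engineer would, in place of code of your own. Each camera call takes 0.05 s, during which the arm holds its last target.

## Working session

There is one attempt and no reset: what is moved stays moved. The work goes in short steps, Python scripts to look and compute and a tool call to move; the robot and the scene stay as the last step left them, time stands still between calls to the robot, and variables do not carry over. Pictures are saved under pics/ and viewed, and the job is handed in when it is done.

Besides the shell and the picture viewer there is one more tool, called after "Emit:" by a JSON object that holds its "name" and its "arguments", one argument or row to a line. jog_arm: Moves the arm, as the interface text tells. Scaled input: -1 to 1 covers 15 cm each way for a shift and 60 degrees each way for a turn. Its arguments: {"type":"object","properties":{"moves":{"type":"string"},"squeeze":{"type":"number"}},"required":["moves"]}

```bash
mkdir -p pics; ls
python3 - <<'E'
from bench import ctrl
import cv2, pickle
s=ctrl.sense(); print(s)
d={}
for n in ["scene","side"]:
    p=ctrl.capture(n); d[n]=p
    cv2.imwrite(f"pics/{n}0.png",p["img"][:,:,::-1])
    for l in ["knob_pin","bar_pin","mould"]:
        print(n,l,[(b["point"],b["conf"]) for b in ctrl.boxes_of(p,l)])
pickle.dump(d,open("d0.pkl","wb"))
E
```

```text
pics
{'clock': 0.0, 'q': array([-2.42094823e-03,  3.53625234e-01,  1.63412543e+00, -4.84597501e-05,
        1.15518863e+00, -2.41498103e-03]), 'joint_vel': array([-0.00087151, -0.00037536, -0.00012987, -0.00065167, -0.00054038,
       -0.00095863]), 'joint_torque': array([-2.43486713e-03, -5.93846583e+01, -3.34216332e+01,  6.94100303e-02,
        2.34022352e-02, -1.15005114e-04]), 'position': array([ 6.24511825e-01, -2.78431058e-05,  2.13881725e-01]), 'orientation': array([-0.49967687, -0.49964953, -0.50032971,  0.50034343]), 'wrist_force': array([ 0.26514603,  0.08133661, -0.91856127]), 'ft_torque': array([ 0.01002283,  0.00788858, -0.0024198 ]), 'grip_width': 0.09193118272910095}
scene knob_pin [([280.4, 207.1], 0.78), ([341.0, 247.7], 0.78), ([304.5, 267.8], 0.71), ([371.1, 227.4], 0.64)]
scene bar_pin [([318.0, 168.1], 0.82)]
scene mould [([300.3, 214.9], 0.85)]
side knob_pin [([278.8, 186.1], 0.78), ([323.9, 181.1], 0.63), ([267.7, 216.7], 0.56), ([272.7, 196.9], 0.54), ([343.2, 226.1], 0.5)]
side bar_pin [([358.4, 215.0], 0.74)]
side mould [([342.7, 228.7], 0.68)]
```

View pics/scene0.png

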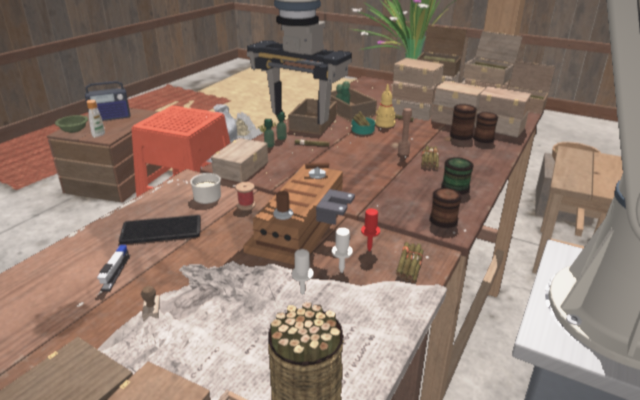

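View pics/side0.png

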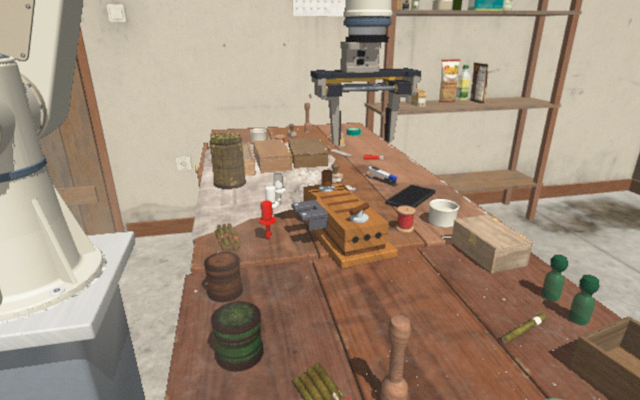

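Run:
```python
import cv2,numpy as np
a=cv2.imread("pics/scene0.png")[140:300,220:420];b=cv2.imread("pics/side0.png")[150:270,230:430]
cv2.imwrite("pics/crop0.png",np.vstack([cv2.resize(a,(600,320),interpolation=2)if 0 else cv2.resize(a,None,fx=2.0,fy=2.0,interpolation=2),cv2.resize(b,None,fx=2.0,fy=2.0,interpolation=2)]))
```

```text
(no output)
```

View pics/crop0.png

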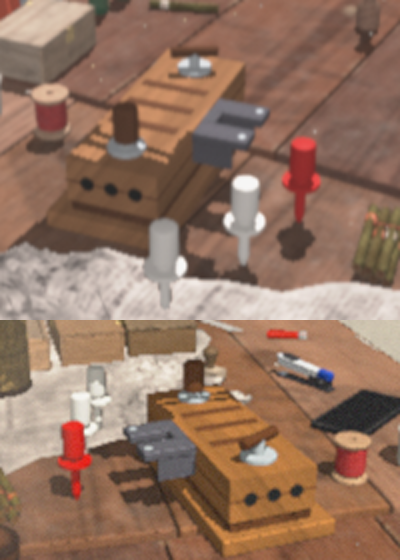

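Candidates for the knob pin in the scene view are: dark brown at (282,205), standing in the mould; white at (342,247); grey-white at (303,267); red at (371,228). By the description it is the dark one at (282,205), which is (326,181) in the side view. The crop confirms a dark upright knob on a steel collar at the mould's near end. The crossbar pin is at (318,170).

Run:
```python
import cv2,numpy as np
a=cv2.imread("pics/scene0.png")[155:235,255:365];b=cv2.imread("pics/side0.png")[165:255,290:400]
def g(im,x0,y0,f=7):
    o=cv2.resize(im,None,fx=f,fy=f,interpolation=cv2.INTER_CUBIC)
    for x in range(0,im.shape[1],10):
        cv2.line(o,(x*f,0),(x*f,4 if x%20 else 10),(0,255,255),1); cv2.putText(o,str(x0+x),(x*f,20),0,.35,(0,255,255),1)
    for y in range(0,im.shape[0],10):
        cv2.line(o,(0,y*f),(8,y*f),(0,255,255),1);cv2.putText(o,str(y0+y),(8,y*f+4),0,.35,(0,255,255),1)
    return o
cv2.imwrite("pics/ca.png",g(a,255,155));cv2.imwrite("pics/cb.png",g(b,290,165,6))
```

```text
(no output)
```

View pics/ca.png

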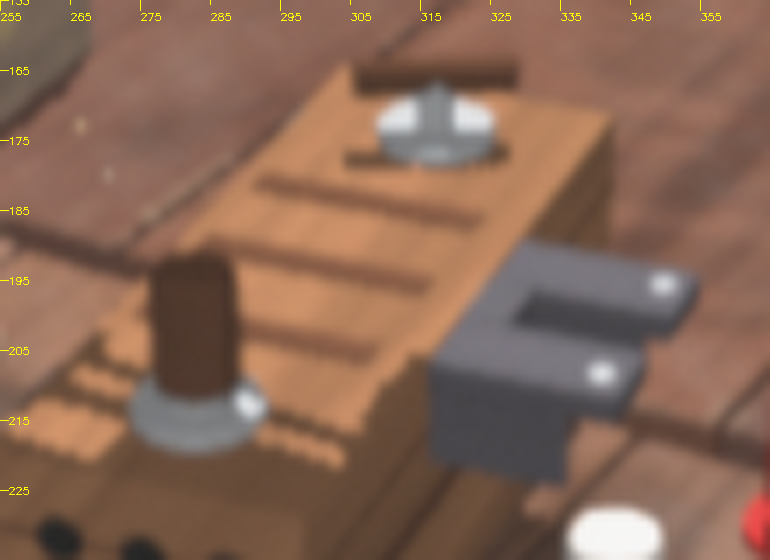

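View pics/cb.png

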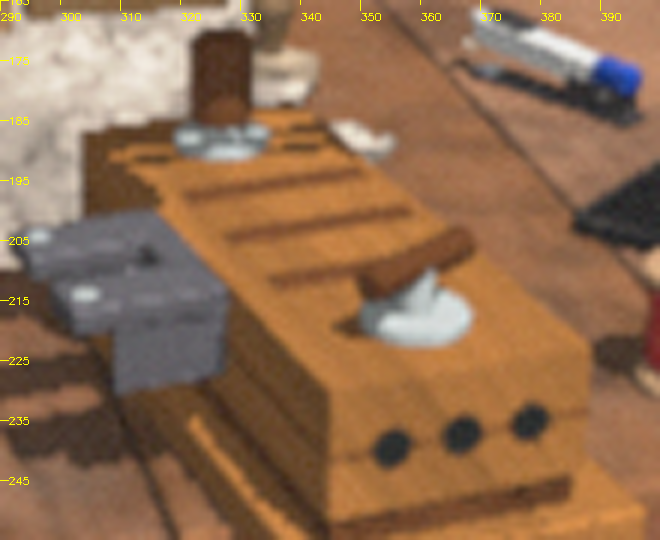

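```bash
cat > h.py <<'E'
import numpy as np,cv2
from scipy.optimize import least_squares
from scipy.spatial.transform import Rotation as R
def proj(p,X):
    K=np.array([[p["fx"],0,p["cx"]],[0,p["fy"],p["cy"]],[0,0,1.]])
    return cv2.projectPoints(np.atleast_2d(X).astype(float),np.array(p["rvec"],float),np.array(p["tvec"],float),K,None)[0][:,0]
def w(m,P): 
    c,s=np.cos(m[2]),np.sin(m[2]);P=np.atleast_2d(P)
    return np.c_[m[0]+c*P[:,0]-s*P[:,1],m[1]+s*P[:,0]+c*P[:,1],P[:,2]]
E
python3 - <<'E'
from h import *
import pickle
d=pickle.load(open("d0.pkl","rb"))
for n in d: print(n, -R.from_rotvec(d[n]["rvec"]).as_matrix().T@np.array(d[n]["tvec"]))
S=[(282.6,191.9),(283.3,213.9),(317.3,173.6),(316.7,206.7),(330.7,189.3),(354.6,194.6),(347.1,205.3)]
T=[(327,170.8),(327,188.3),(359.3,217.7),(316.3,200),(328.2,214.7),(299.2,214.2),(293.7,203.7),(345,230.3),(388.3,222)]
for k in (1,-1):
    y=.085*k; h=.037*k
    A=[(0,y,.12),(0,y,.0775),(0,-y,.0775)]
    PS=A+[(-.045,h,.075),(-.045,-h,.075),(-.1,-h,.075),(-.1,h,.075)]
    PT=A+[(-.045,h,.075),(-.045,-h,.075),(-.1,-h,.075),(-.1,h,.075),(-.045,-.12*k,.075),(.045,-.12*k,.075)]
    f=lambda m:np.r_[(proj(d["scene"],w(m,PS))-S).ravel(),(proj(d["side"],w(m,PT))-T).ravel()]
    r=least_squares(f,[.6,0,0],loss="soft_l1")
    print(k,r.cost,r.x); print(f(r.x).reshape(-1,2).round(1))
    m=r.x;print(w(m,[(0,y,.075),(0,-y,.075),(-.069,0,.075)]))
E
```

```text
scene [0.12900886 0.78693639 0.57131861]
side [ 0.38944413 -0.7186498   0.41285845]
1 23.65960508412669 [0.59648381 0.0399188  0.14822485]
[[ 0.3 -0.5]
 [ 0.3 -2.4]
 [ 0.2 -1.3]
 [-0.8 -1.8]
 [-1.2 -2. ]
 [ 1.  -2.3]
 [-3.7  5.2]
 [-0.4 -0.8]
 [-0.4 -0.7]
 [-0.4 -0.3]
 [-1.  -1. ]
 [-0.3 -2.3]
 [ 2.5  2.5]
 [-3.  -1.1]
 [-0.2 -0.1]
 [ 0.2  0.4]]
[[ 0.58393078  0.12398676  0.075     ]
 [ 0.60903683 -0.04414915  0.075     ]
 [ 0.52824041  0.0297287   0.075     ]]
-1 616.3138935957734 [ 0.59455063  0.0086944  -0.65553664]
[[ 66.6 -33.5]
 [ 65.3 -37. ]
 [-46.9  18.5]
 [ 19.7 -14.6]
 [-29.2   9.9]
 [-42.5  18.5]
 [  1.2  -0. ]
 [  0.1  32.3]
 [ -0.   35.8]
 [ -0.3 -24.6]
 [  0.2  11.3]
 [  3.3 -16.3]
 [  9.6 -19.9]
 [ -1.2   2.9]
 [  1.  -44.4]
 [ -5.  -30. ]]
[[ 0.54273593 -0.05868688  0.075     ]
 [ 0.64636533  0.07607567  0.075     ]
 [ 0.53985289  0.05075574  0.075     ]]
```

```bash
cat >> h.py <<'E'
def rot(q): return R.from_quat([q[1],q[2],q[3],q[0]])
def cmd(s,pos,yaw):
    """normalised turn/shift from state s to TCP pos, tool x down, tool y horizontal at world angle yaw (or +pi)"""
    R0=rot(s["orientation"]);best=None
    for a in (yaw,yaw+np.pi):
        y=np.array([np.cos(a),np.sin(a),0]);x=np.array([0,0,-1.]);z=np.cross(x,y)
        rv=(R0.inv()*R.from_matrix(np.c_[x,y,z])).as_rotvec()
        if best is None or np.linalg.norm(rv)<np.linalg.norm(best):best=rv
    t=R0.inv().apply(np.array(pos)-s["position"])
    return np.r_[np.degrees(best)/60,t/.15].round(3)
E
python3 - <<'E'
from h import *
from bench import ctrl
s=ctrl.sense();print(rot(s["orientation"]).as_matrix().round(3))
p=ctrl.capture("wrist");print(p["T_tool_cam"],p["fx"],p["cx"])
cv2.imwrite("pics/w0.png",p["img"][:,:,::-1])
print(cmd(s,[.56,.075,.26],.148+np.pi/2))
E
```

```text
[[-0.  1.  0.]
 [ 0.  0. -1.]
 [-1. -0. -0.]]
[[ 4.28697984e-04 -2.93973733e-01  9.55813403e-01 -1.69403736e-01]
 [ 9.99999466e-01  1.02480328e-03 -1.33323626e-04 -1.36571947e-04]
 [-9.40327070e-04  9.55812949e-01  2.93974015e-01 -8.47876246e-02]
 [ 0.00000000e+00  0.00000000e+00  0.00000000e+00  1.00000000e+00]] 317.31522467420365 322.5751899678385
[ 1.359  0.     0.    -0.303 -0.433 -0.5  ]
```

View pics/w0.png

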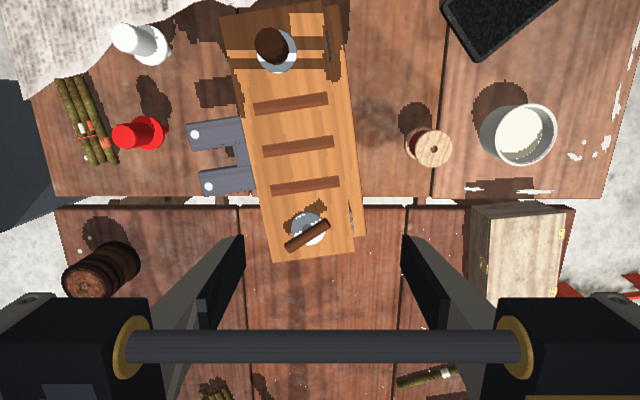

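Run:
```python
import cv2,numpy as np
a=cv2.imread("pics/w0.png")
def g(x0,y0,x1,y1,f):
    im=a[y0:y1,x0:x1]
    o=cv2.resize(im,None,fx=f,fy=f,interpolation=cv2.INTER_CUBIC)
    for x in range(0,im.shape[1],10):
        cv2.line(o,(x*f,0),(x*f,10),(255,255,0),1); cv2.putText(o,str(x0+x),(x*f,20),0,.35,(255,255,0),1)
    for y in range(0,im.shape[0],10):
        cv2.line(o,(0,y*f),(8,y*f),(255,255,0),1);cv2.putText(o,str(y0+y),(8,y*f+4),0,.35,(255,255,0),1)
    return o
cv2.imwrite("pics/w0a.png",g(180,5,310,105,6));cv2.imwrite("pics/w0b.png",g(175,105,275,205,6))
```

```text
(no output)
```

View pics/w0a.png

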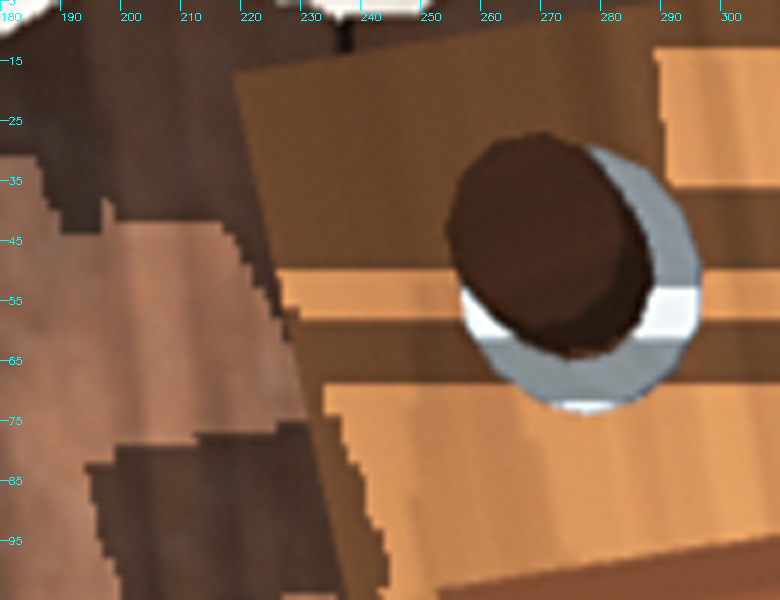

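View pics/w0b.png

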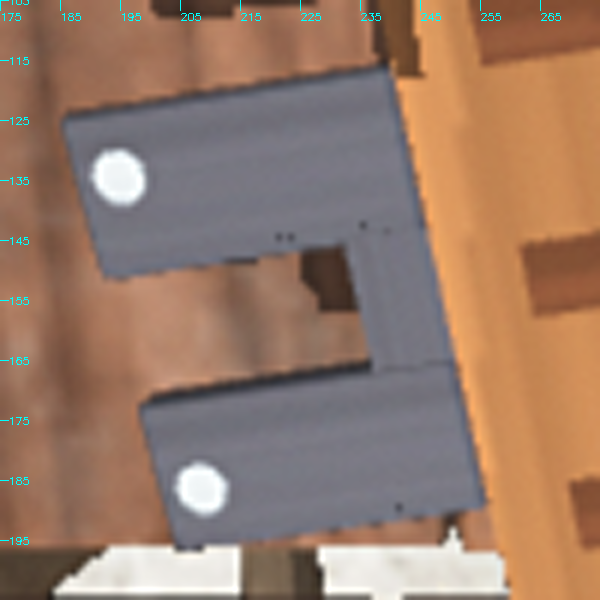

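```bash
cat >> h.py <<'E'
def wproj(p,s,X):
    T=np.array(p["T_tool_cam"]);X=np.atleast_2d(X)
    t=(X-s["position"])@rot(s["orientation"]).as_matrix()
    c=(t-T[:3,3])@T[:3,:3]
    return np.c_[p["fx"]*c[:,0]/c[:,2]+p["cx"],p["fy"]*c[:,1]/c[:,2]+p["cy"]]
WP=np.array([(-.1,.037,.075),(-.045,.037,.075),(-.045,-.037,.075),(-.1,-.037,.075),(-.1,.01,.075),(-.1,-.01,.075),(-.059,.01,.075),(-.059,-.01,.075)])
E
python3 - <<'E'
from h import *
from bench import ctrl
import pickle
s=ctrl.sense();p=ctrl.capture("wrist")
U=np.array([(185.8,125),(239.5,116.3),(255.8,189.2),(205,196.5),(192.8,151.3),(198.7,172.3),(232.5,145.8),(237,165.8),(218.7,17),(277,52.5)])
P=np.r_[WP,[(-.045,.12,.075),(0,.085,.08)]]
f=lambda m:(wproj(p,s,w(m,P))-U).ravel()
r=least_squares(f,[.6,0,0.1],loss="soft_l1");m=r.x
print(m,r.cost);print(f(m).reshape(-1,2).round(1))
f2=lambda m:(wproj(p,s,w(m,P[:9])+[0,0,m[3]])-U[:9]).ravel()
r2=least_squares(f2,[.6,0,0.1,0]);print(r2.x,r2.cost)
print(w(m,[(0,.085,.075),(0,-.085,.075),(-.069,0,.075)]))
for n in [(0,.085,.075)]:
  k=w(m,n)[0]; print(cmd(s,[k[0],k[1],.2],m[2]))
E
```

```text
[0.59773606 0.04330665 0.15330838] 6.900407470858116
[[-1.7 -0.8]
 [ 1.2 -1.2]
 [ 1.5  0.9]
 [-0.6  1.5]
 [-1.   1. ]
 [-1.4 -0.1]
 [ 0.4  0.1]
 [ 0.6  0.3]
 [ 0.3  0.1]
 [ 0.  -1.2]]
[ 0.59651598  0.04321639  0.15536931 -0.0040247 ] 5.591153627424089
[[ 0.58475584  0.12730971  0.075     ]
 [ 0.61071629 -0.04069641  0.075     ]
 [ 0.52954535  0.03276976  0.075     ]]
[-0.146 -0.     0.     0.097 -0.268 -0.849]
```

Emit:
{"name": "jog_arm", "arguments": {
  "moves": "-0.05 0 0 0 -0.07 -0.2 -0.3; -0.1 0 0 0.03 -0.17 -0.5 -0.3; -0.13 0 0 0.07 -0.24 -0.75 -0.3; -0.146 0 0 0.097 -0.268 -0.849 -0.3; -0.146 0 0 0.097 -0.268 -0.849 -0.3; -0.146 0 0 0.097 -0.268 -0.849 -0.3",
  "squeeze": 20
}}

```text
clock: 1.25
position: [0.5853, 0.1264, 0.2002]
orientation: [0.537, 0.461, 0.536, -0.461]
wrist_force: [-0.2, 0.3, 0.5]
grip_width: 0.0597
```

Run:
```python
from h import *
from bench import ctrl
s=ctrl.sense();p=ctrl.capture("wrist");print(s["clock"],s["position"],s["grip_width"],s["wrist_force"])
im=p["img"][:,:,::-1].copy()
m=np.array([.5977,.0433,.1533])
X=np.r_[w(m,[(0,.085,.12),(0,.085,.08)]),w(m,WP)]
for u in wproj(p,s,X): cv2.drawMarker(im,tuple(int(round(v)) for v in u),(0,255,0),0,10,1)
a=np.linspace(0,2*np.pi,40)
for r,z in((.012,.12),(.018,.08)):
    c=w(m,(0,.085,z))+np.c_[r*np.cos(a),r*np.sin(a),0*a]
    cv2.polylines(im,[wproj(p,s,c).round().astype(int)],True,(0,255,255),1)
cv2.imwrite("pics/w1.png",im)
```

```text
1.25 [0.58527342 0.12643139 0.20017349] 0.05967241704604666 [-0.24866516  0.28450706  0.46277585]
```

View pics/w1.png

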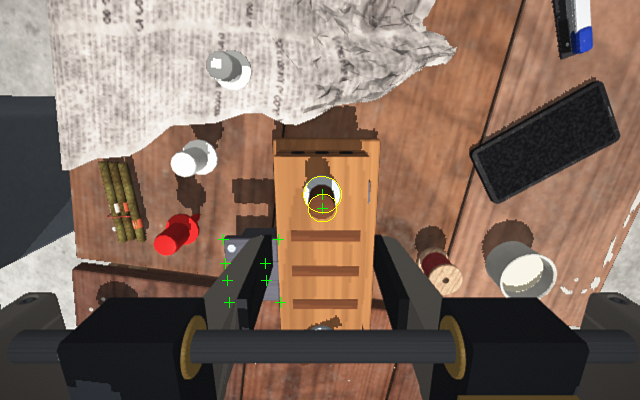

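Run:
```python
import cv2
a=cv2.imread("pics/w1.png")[160:240,270:380];cv2.imwrite("pics/w1c.png",cv2.resize(a,None,fx=7,fy=7,interpolation=2))
```

```text
(no output)
```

View pics/w1c.png

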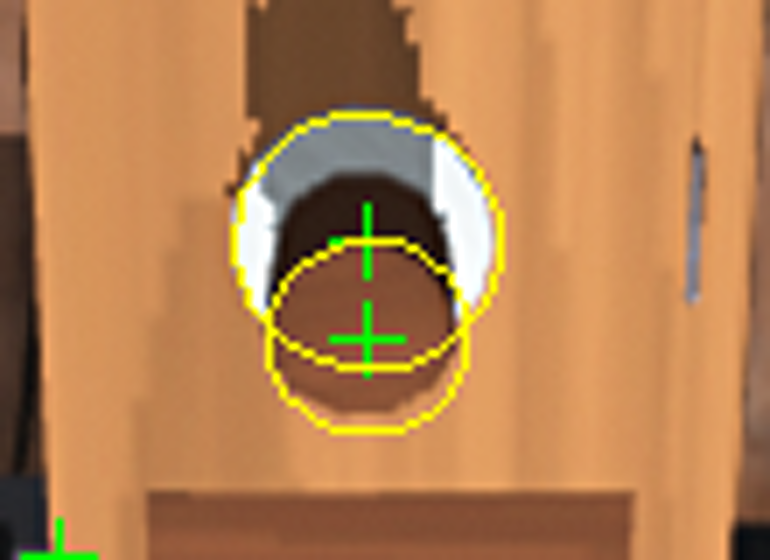

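Run:
```python
from h import *
from bench import ctrl
s=ctrl.sense();print(cmd(s,[.5845,.1283,.0875],.1533))
```

```text
[-0.002  0.    -0.     0.751 -0.004 -0.014]
```

Emit:
{"name": "jog_arm", "arguments": {
  "moves": "0 0 0 0.2 -0.004 -0.014 -0.3; 0 0 0 0.45 -0.004 -0.014 -0.3; 0 0 0 0.65 -0.004 -0.014 -0.3; 0 0 0 0.75 -0.004 -0.014 -0.3; 0 0 0 0.75 -0.004 -0.014 -0.3; 0 0 0 0.75 -0.004 -0.014 0.3; 0 0 0 0.75 -0.004 -0.014 0.9; 0 0 0 0.75 -0.004 -0.014 0.9; 0 0 0 0.75 -0.004 -0.014 0.9; 0 0 0 0.75 -0.004 -0.014 0.9",
  "squeeze": 20
}}

```text
clock: 2.55
position: [0.5846, 0.1283, 0.0882]
orientation: [0.537, 0.461, 0.536, -0.461]
wrist_force: [-1.9, -0.4, 5.5]
grip_width: 0.0238
```

Emit:
{"name": "jog_arm", "arguments": {
  "moves": "0 0 0 -0.06 0 0 0.9; 0 0 0 -0.15 0 0 0.9; 0 0 0 -0.26 0 0 0.9; 0 0 0 -0.38 0 0 0.9; 0 0 0 -0.5 0 0 0.9; 0 0 0 -0.55 0 0 0.9; 0 0 0 -0.55 0 0 0.9; 0 0 0 -0.55 0 0 0.9"
}}

```text
clock: 3.55
position: [0.5841, 0.1282, 0.1701]
orientation: [0.536, 0.461, 0.536, -0.461]
wrist_force: [-0.5, 0.5, -1.2]
grip_width: 0.0234
```

Run:
```python
from h import *
from bench import ctrl
s=ctrl.sense();print(s["clock"],s["position"],s["grip_width"],s["wrist_force"])
for n in("scene","side"):
    p=ctrl.capture(n);c=p["img"][110:260,220:420,::-1];cv2.imwrite(f"pics/{n}2.png",cv2.resize(c,None,fx=3,fy=3,interpolation=2))
m=np.array([.5977,.0433,.1533]);t=w(m,(-.071,0,0))[0];print(t,cmd(s,[t[0],t[1],s["position"][2]],m[2]))
```

```text
3.55 [0.58410987 0.12824528 0.17008708] 0.023441886739487383 [-0.48413587  0.45660869 -1.22242851]
[0.52753265 0.03245828 0.        ] [-0.002  0.     0.     0.    -0.469  0.574]
```

View pics/scene2.png

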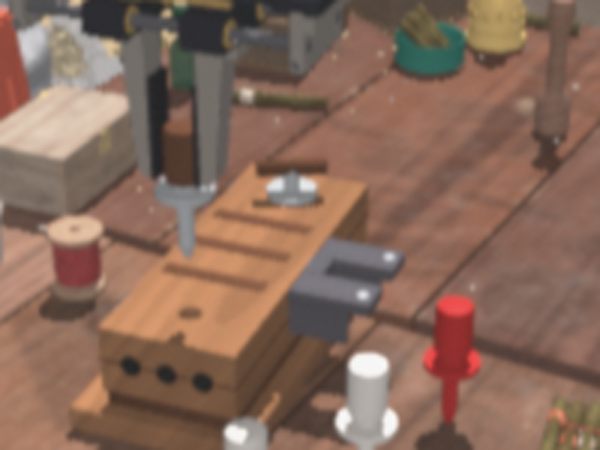

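View pics/side2.png

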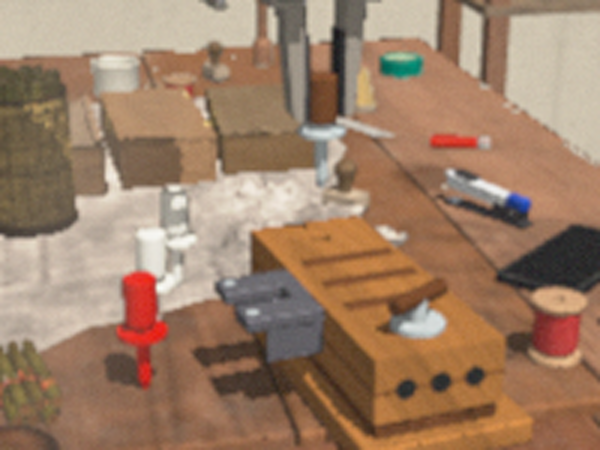

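The pin is out and hangs upright in the jaws: in the scene crop its collar is at about (185,192). The bore is empty at (190,313), and the crossbar pin has not moved. Next I carry it over the notch.

Emit:
{"name": "jog_arm", "arguments": {
  "moves": "0 0 0 0 -0.05 0.06 0.9; 0 0 0 0 -0.15 0.18 0.9; 0 0 0 0 -0.27 0.33 0.9; 0 0 0 0 -0.38 0.47 0.9; 0 0 0 0 -0.45 0.55 0.9; 0 0 0 0 -0.469 0.574 0.9; 0 0 0 0 -0.469 0.574 0.9; 0 0 0 0 -0.469 0.574 0.9"
}}

```text
clock: 4.65
position: [0.528, 0.033, 0.17]
orientation: [0.537, 0.46, 0.537, -0.461]
wrist_force: [0.1, 0.3, -0.8]
grip_width: 0.024
```

Run:
```python
from h import *
from bench import ctrl
s=ctrl.sense();print(s["clock"],s["position"],s["grip_width"],s["wrist_force"])
m=np.array([.5977,.0433,.1533])
o=s["position"]+[0,0,-.0132]
for n in("scene","side"):
    p=ctrl.capture(n);im=p["img"][:,:,::-1].copy()
    x0,y0=240,120
    c=cv2.resize(im[y0:y0+120,x0:x0+140],None,fx=5,fy=5,interpolation=2)
    def dr(X,col):
        for u in proj(p,X): cv2.drawMarker(c,tuple(int(round(v)) for v in (u-[x0-.5,y0-.5])*5),col,0,10,1)
    dr(w(m,WP),(0,255,0)); dr(np.array([o,o-[0,0,.042]]),(0,255,255)); dr(w(m,(-.069,0,.075)),(255,0,255))
    cv2.imwrite(f"pics/{n}3.png",c)
p=ctrl.capture("wrist");cv2.imwrite("pics/w3.png",p["img"][:,:,::-1])
```

```text
4.65 [0.52798731 0.03296069 0.17002084] 0.024020855306425285 [ 0.12347062  0.33892855 -0.7623296 ]
```

View pics/scene3.png

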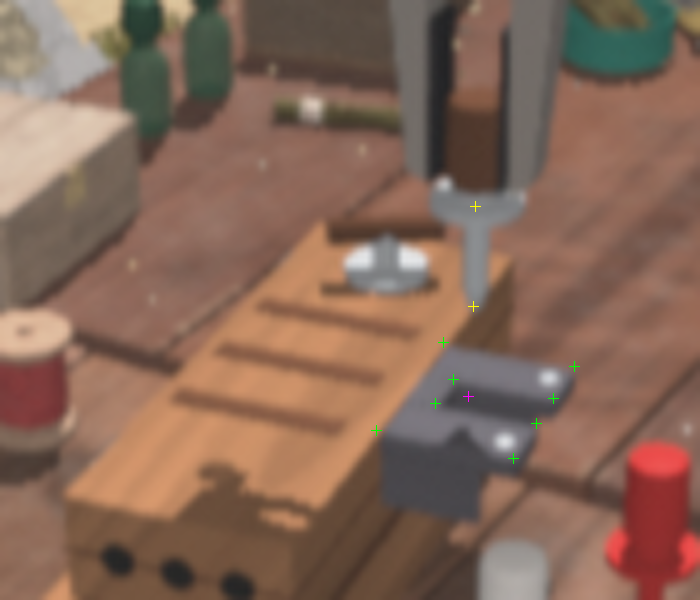

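View pics/side3.png

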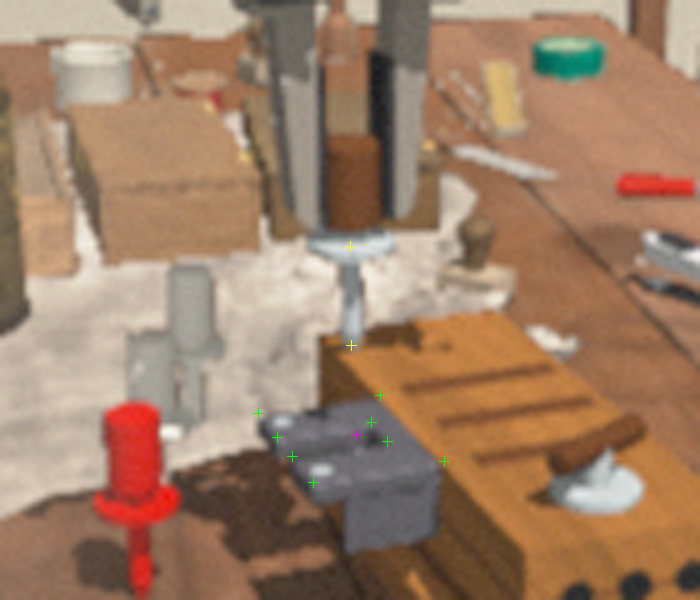

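View pics/w3.png

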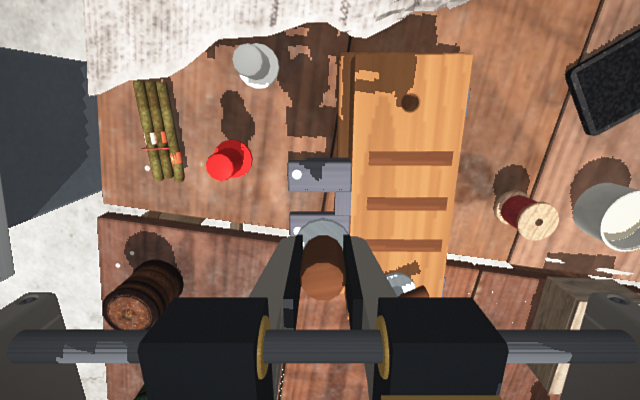

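Run:
```python
from h import *
from bench import ctrl
im=cv2.imread("pics/w3.png");s=ctrl.sense();p=ctrl.capture("wrist")
m=np.array([.5977,.0433,.1533]);x0,y0=270,140
c=cv2.resize(im[y0:y0+120,x0:x0+110],None,fx=5,fy=5,interpolation=2)
o=s["position"]+[0,0,-.0132]
for X,col in((w(m,WP),(0,255,0)),(np.array([o,o-[0,0,.042]]),(0,255,255)),(w(m,(-.069,0,.075)),(255,0,255)),(w(m,(0,.085,.075)),(255,0,255))):
    for u in wproj(p,s,X): print(u.round(1),end=""); cv2.drawMarker(c,tuple(int(round(v)) for v in (u-[x0-.5,y0-.5])*5),col,0,10,1)
cv2.imwrite("pics/w3c.png",c)
```

```text
[287.7 162.1][353.2 162.1][350.8 242.7][290.4 242.7][288.7 193. ][289.5 214.8][336.1 193. ][335.8 214.8][322.5 243.2][322.6 219.6][324.5 204. ][411.4 102.4]
```

View pics/w3c.png

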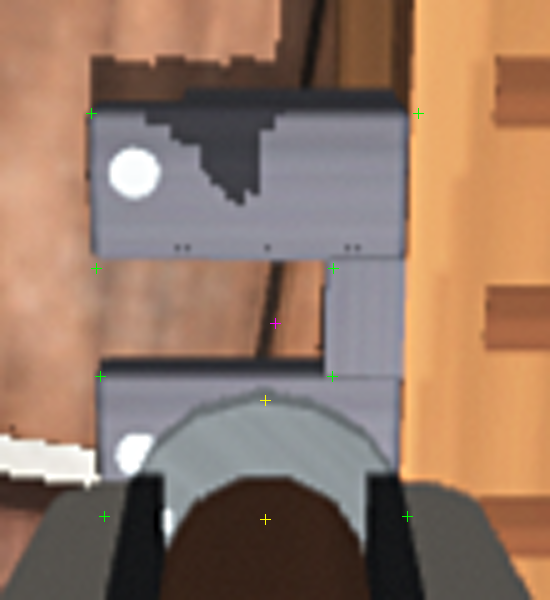

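Emit:
{"name": "jog_arm", "arguments": {
  "moves": "0 0 0 0 -0.012 -0.003 0.9; 0 0 0 0.07 -0.012 -0.003 0.9; 0 0 0 0.15 -0.012 -0.003 0.9; 0 0 0 0.22 -0.012 -0.003 0.9; 0 0 0 0.27 -0.012 -0.003 0.9; 0 0 0 0.32 -0.012 -0.003 0.9; 0 0 0 0.36 -0.012 -0.003 0.9; 0 0 0 0.36 -0.012 -0.003 0.9"
}}

```text
clock: 5.85
position: [0.5256, 0.033, 0.1155]
orientation: [0.536, 0.46, 0.537, -0.461]
wrist_force: [0.0, -0.7, -2.0]
grip_width: 0.0232
```

```bash
cat > look.py <<'E'
from h import *
from bench import ctrl
import sys
s=ctrl.sense();print(s["clock"],s["position"],s["grip_width"],s["wrist_force"])
o=[]
for n in("scene","side"):
    p=ctrl.capture(n);im=p["img"][:,:,::-1]
    x0,y0=(295,150) if n=="scene" else (270,150)
    o.append(cv2.resize(im[y0:y0+80,x0:x0+80],None,fx=5,fy=5,interpolation=2))
cv2.imwrite(sys.argv[1],np.hstack(o))
E
python3 look.py pics/l4.png
```

```text
5.85 [0.52561198 0.03302378 0.11548055] 0.02324677487653157 [ 0.01693248 -0.68418882 -2.00532689]
```

View pics/l4.png

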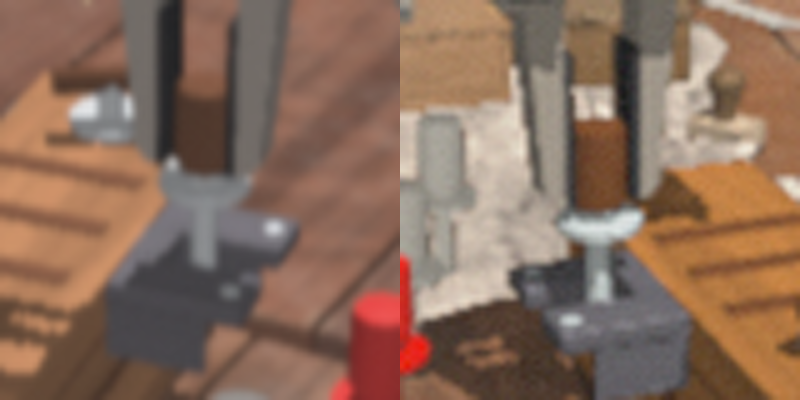

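The shank has entered the notch: in both views the arm nearer the camera hides the tip. There is no contact force. I lower it the rest of the way gently.

Emit:
{"name": "jog_arm", "arguments": {
  "moves": "0 0 0 0.05 0 0 0.9; 0 0 0 0.1 0 0 0.9; 0 0 0 0.14 0 0 0.9; 0 0 0 0.165 0 0 0.9; 0 0 0 0.175 0 0 0.9; 0 0 0 0.175 0 0 0.9"
}}

```text
clock: 6.7
position: [0.526, 0.0331, 0.0897]
orientation: [0.537, 0.46, 0.537, -0.461]
wrist_force: [-0.7, 0.1, -1.4]
grip_width: 0.0236
```

```bash
python3 look.py pics/l5.png
```

```text
6.7 [0.52599729 0.03305779 0.08974615] 0.0236373472167506 [-0.68441164  0.05827851 -1.43858921]
```

View pics/l5.png

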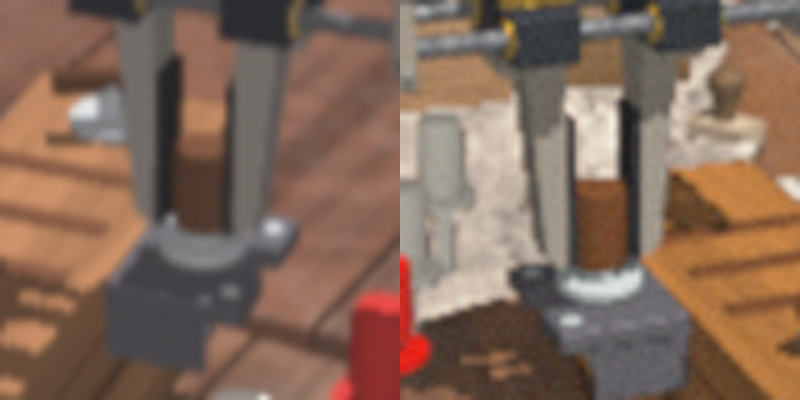

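Emit:
{"name": "jog_arm", "arguments": {
  "moves": "0 0 0 0.01 0 0 0.9; 0 0 0 0.016 0 0 0.9; 0 0 0 0.016 0 0 0.9"
}}

```text
clock: 7.18
position: [0.5263, 0.0331, 0.0882]
orientation: [0.537, 0.461, 0.536, -0.46]
wrist_force: [-2.5, 0.5, 5.8]
grip_width: 0.0233
```

There is contact at TCP z = 0.0882 m, the same height as at the grasp, so the collar is seated. I release and rise.

Emit:
{"name": "jog_arm", "arguments": {
  "moves": "0 0 0 0 0 0 0.4; 0 0 0 0 0 0 0.2; 0 0 0 0 0 0 0; 0 0 0 0 0 0 -0.1; 0 0 0 0 0 0 -0.1; 0 0 0 -0.1 0 0 -0.1; 0 0 0 -0.3 0 0 -0.1; 0 0 0 -0.55 0 0 -0.1; 0 0 0 -0.7 0 0 -0.1; 0 0 0 -0.7 0 0 -0.1"
}}

```text
clock: 8.43
position: [0.5276, 0.0332, 0.1956]
orientation: [0.538, 0.462, 0.535, -0.459]
wrist_force: [0.5, -0.4, 0.1]
grip_width: 0.0503
```

```bash
python3 look.py pics/l6.png
python3 - <<'E'
from h import *
from bench import ctrl
s=ctrl.sense();p=ctrl.capture("wrist");cv2.imwrite("pics/w6.png",p["img"][:,:,::-1])
E
```

```text
8.425 [0.52763518 0.03319837 0.19559183] 0.050252381370575076 [ 0.50481969 -0.37207662  0.09604953]
```

View pics/l6.png

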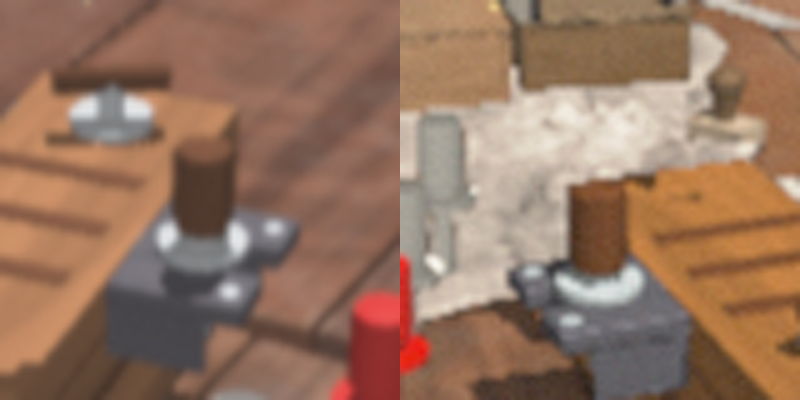

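View pics/w6.png

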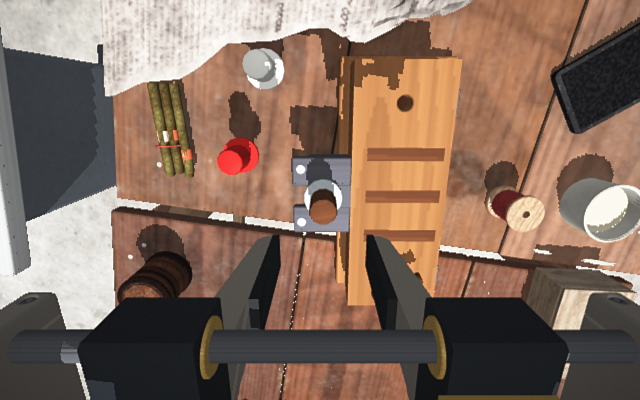

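The pin stands alone in the notch: its collar is at about (322,195) in the wrist view, between the two bracket arms. I make one numeric check of its position and stillness before handing in.

Run:
```python
from h import *
from bench import ctrl
s=ctrl.sense();p=ctrl.capture("wrist");im=p["img"][:,:,::-1].copy()
print("diff",np.abs(im.astype(int)-cv2.imread("pics/w6.png")).max())
a=np.linspace(0,2*np.pi,40);x0,y0=280,140
o=np.array([.5263,.0331,.075])
def ov(P,x0,y0,im):
    c=cv2.resize(im[y0:y0+100,x0:x0+100],None,fx=4,fy=4,interpolation=2)
    for r,z in((.012,.045),(.018,.005)):
        u=P(o+np.c_[r*np.cos(a),r*np.sin(a),z+0*a]);cv2.polylines(c,[((u-[x0-.5,y0-.5])*4).round().astype(int)],True,(0,255,255),1)
    return c
L=[ov(lambda X:wproj(p,s,X),280,140,im)]
q=ctrl.capture("side");L.append(ov(lambda X:proj(q,X),265,140,q["img"][:,:,::-1].copy()))
cv2.imwrite("pics/w7.png",np.hstack(L))
```

```text
diff 206
```

View pics/w7.png

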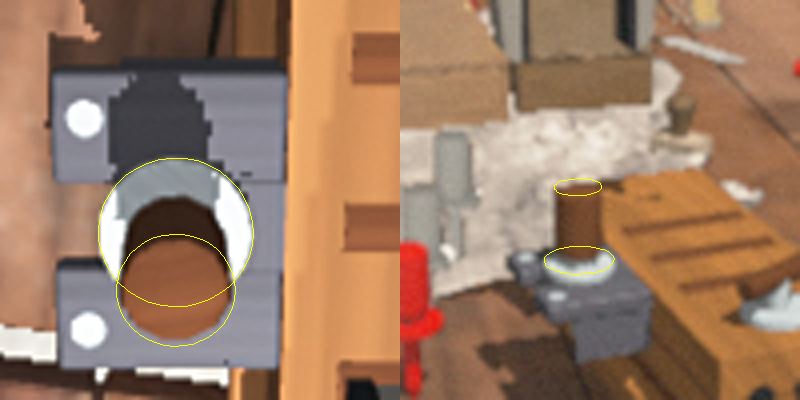

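```bash
python3 -c "
from bench import ctrl
s=ctrl.sense();print(s['clock'],abs(s['joint_vel']).max(),s['wrist_force']);print(ctrl.job_done())"
```

```text
8.675 0.004145023838688956 [ 0.51882507 -0.36037473  0.10866784]
the job is handed in; nothing more can be done
None
```

I drew the dark knob pin straight up out of its bore and lowered it into the bracket's notch until the collar touched. I then released it, raised the open gripper clear and handed the job in at about 8.7 s.

**What the last checks showed**
- **Position:** at release the pin's axis was about 3 mm from the parking point I had fitted. The collar met the bracket at the same tool height as in the bore.
- **Upright:** the predicted outlines of the collar and knob matched the wrist picture. In the side picture they lay one or two pixels off, about the same offset the bracket had shown there.
- **Crossbar pin:** it looked unmoved in the pictures.
- **Contact force:** the readings I took stayed at about 6 N or below, and close to 0 after release.

**Checks that failed or disagreed**
- **Bracket height:** the cameras disagreed with the stated 75 mm by up to about 4 mm, so I seated the pin by touch.
- **Stillness:** comparing two wrist pictures to confirm the pin was at rest failed, because they differed. The arm may still have been settling, but I did not check the cause. I therefore have no separate measurement that the pin was at rest.

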